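# Refit the lid of the bench dust filter

## Robot

A 6-joint arm with a two-finger parallel gripper is mounted at the origin on the work surface. World frame = base frame: x ahead of the robot, y to its left, z up, the work surface at z = 0. Lengths are in mm, angles in rad, forces in N, time in s.
With the tool pointing down it reaches from about 350 to 925 mm from the base axis. Payload 6.4 kg.
Tool frame: the origin (TCP) lies between the finger pads; the fingertips stand tcp_to_tips ahead of it and the grasp point (between the pads) lies 5 mm behind it (tcp_to_tips is the distance from the TCP to the fingertips, in mm); y points along the fingers, z is the direction in which the jaws open and shut, and the axes are right-handed (so a half turn about y gives the same grasp; the last joint's range is limited). The gripper opens to 85 mm and grips with 20 to 120 N. Pads are 22 mm wide; open, the fingers measure 114 mm over their backs; the gripper's body (76 mm by 85 mm) begins 54 mm behind the grasp point. The pads swing forward as they close: fully open they stand 13 mm farther back than shut.
Start: joints at [1.076, 0.245, 1.558, -0, 1.339, -0.174], TCP at [204.959, 616.852, 245.29] pointing down, gripper open.
Joint ranges: [-3.13, 3.13], [-1.02, 2.26], [0.13, 2.54], [-0.95, 4.09], [0.21, 2.88], [-2.74, 2.74]. Speed limits (rad/s): [2.57, 2.57, 3.14, 3.14, 3.14, 3.14].

## Interface

Orientations are given as a rotation vector (axis times angle).
In Python, from cell import reach, movel, set_joints, move_gripper, wait, inverse_kinematics, state, get_image, Unreachable, hand_in, tcp_to_tips gives the robot as it stands. Calls block until the motion is done:
- reach(position, orientation): joint-space move of the TCP to a pose.
- movel(position, velocity=150, attitude=None, contact_N=None): straight line of the TCP; attitude=None keeps the orientation; velocity is the mean speed in mm/s. With contact_N (N) it stops when the force on the tool has changed by that much, and returns True; else False.
- set_joints(angles): joint-space move.
- move_gripper(opening): finger opening in mm; the grip force is fixed at half the most; returns when the fingers have stopped.
- wait(seconds).
- inverse_kinematics(position, orientation): joint angles nearest the present ones, or None.
- state(): the state.
- get_image(name): name is "scene" or "top" or "wrist"; returns a dict with "pixels" (384x512x3 uint8, blue, green, red), "K" (3x3 intrinsics, pixels), "world_from_camera" (4x4, takes a point from camera to world coordinates); the wrist camera has in their place "T_tool_cam" (4x4, takes a point from camera to tool coordinates, whose origin is the TCP and whose axes are the tool frame's). Camera axes: x right, y up, looking along -z (the intrinsics and any distortion apply to the point x, -y, -z); pixel columns grow to the right and rows downward; lengths in mm; the calibration is good to about 2 mm. A picture is of the moment at which its call begins: read the wrist's pose just before it. There is no depth.
A pose or a line that the arm cannot do raises Unreachable and nothing moves.
- hand_in(): hands the job in, once; it reports no verdict.
The state is a dict: "time": time; "joint_positions": joint angles; "joint_vel": joint speeds; "joint_torque": joint torques, N m; "tcp_pos": TCP position; "orientation": TCP orientation; "wrist_force": force on the tool from outside, world axes, zero at the start; "moment": the same for the moment, N m; "opening": finger opening in mm.
Only numpy, scipy, OpenCV 4.12 (cv2) and the standard library are available. Lean on these libraries where they do the work, as an engineer would, in place of code of your own. Each camera call takes 0.05 s, during which the arm holds its last target.

## Task

Put the loose filter lid back on the bench dust filter: with the lid tilted, hook the turned-up lip of its tongue in under the fixed ledge at the robot end of the filter bay, then swing the other end down and press it until the sprung catch snaps over it and the lid lies flat, fully home. Do it gently, feeling for the stop wall rather than forcing the lid against the filter unit, and leave the other things on the desk where they are.

Things in the scene. Friction and masses are not known exactly. Their poses are not given: they have to be found in the camera images.
- housing: Fixed white bench dust filter, shell 250 x 156 x 38 mm. Origin: centre of its underside, on the desk; z up, x from the ledge end (nearer the robot) to the catch end. A grey tray on it holds the lid's bay, clamped up to 10 mm to +x or -x of its nominal place. This offset is NOT in any measured pose: see or feel it. The unit is weak: it stands 25 N. All bay numbers below: nominal, this frame, mm
- bay_ledge (a point): Nominal middle of the lower +x edge of the ledge: (-68, 0, 56). The ledge (x -86 to -68, underside z 62) overhangs the bay floor (z 38) from a rigid stop wall, face x -80; its free edge turns down as a strip (x -71 to -68, z 56 to 62, full width). Open to +x below that; between x -80 and -20 nothing else lies above the floor. The tray's clamps hold 90 N
- bay_home (a point): Nominal home of the lid's origin: (0, 0, 50), axes parallel; tray offset apart, home may be x -3 to 2.5. The lid then lies on two rails (top z 50, x -20 to 67.5, y 43 to 57 either side). Side walls: inner faces y +-57.5, top z 59. Far wall: face x 67.5, top z 54 in the middle, under the 40 mm wide catch; either side (y 22 to 63) it is a rigid post, top z 68, x 67.5 to 76.5
- lid: Loose grey lid, 220 g (times 0.8 to 1.3), lying on the desk. Origin: centre of the plate's underside. Plate 130 (x) x 110 (y) x 6 mm; from its -x edge a tongue projects 12 mm (x -77 to -65, 80 mm wide, z 0 to 4), its tip turned up as a lip (x -77 to -74, to z 10) that goes behind the ledge's strip. Grip rib in the middle of its top, 16 mm thick (x), 56 mm long (y), z 6 to 46
- lid_tongue (a point): Point on the end face of the lid's tongue: lid frame (-77, 0, 2) mm
- catch (a joint): Travel of the sprung steel catch, m: 0 = sprung out (at the start, and once snapped over the lid), up to 0.013 pushed back to +x. Tip at x 59, z 57.5 to 59.5 (1.5 above a lid that is home); from it a ramp leans back to x 66.5, z 75.5, then a flat top to x 91. The lid's far edge, pressed down the ramp, pushes it back (spring 0.8 N + 0.1 N/mm). Moves with the tray
- cup: paper cup, 72 mm wide, 85 mm high, to be left alone; origin at its foot
- loupe: small black eye loupe standing on the desk, 28 mm wide, 28 mm high, to be left alone; origin at its foot
- mouse: black computer mouse, 105 x 62 x 30 mm, to be left alone; origin at its underside
- penpot: steel pot with pens, 72 mm wide, 134 mm high, to be left alone; origin at its foot
- fan: small green desk fan, 90 mm wide, 190 mm high, to be left alone; origin at its foot
- glue: small green glue jar, 28 mm wide, 70 mm high, to be left alone; origin at its foot
Things that resemble listed ones, but are neither listed nor needed, are in the scene too. Leave any red or turquoise look-alike of the lid alone.

How it is judged (in metres and radians):
On the way:
1. the lid, tilted at least 7 degrees, has the tip of its tongue low in the bay, below the ledge, at the ledge end (housing x -92 to -60 mm, z 34 to 52 mm) (x of lid_tongue in the frame of housing between -0.092 and -0.06 m and z of lid_tongue in the frame of housing between 0.034 and 0.052 m and y of lid_tongue in the frame of housing between -0.01 and 0.01 m and angle between lid's own z axis and vertical above 0.12 rad), for 0.1 s.
At the end, for the whole second after the job is handed in: The lid lies at rest on the rails of the bay: level within 1.7 degrees, its underside 47 to 52.5 mm above the desk (home is 50), within 6 mm of the bay's middle line, its tongue at the ledge end under the ledge, and the catch sprung out over its far edge (catch travel under 4 mm) (angle between lid's own z axis and vertical below 0.03 rad and z of lid in the frame of housing between 0.047 and 0.0525 m and y of lid in the frame of housing between -0.006 and 0.006 m and x of lid_tongue in the frame of housing below -0.06 m and value of joint catch below 0.004 m and linear speed of lid below 0.02 m/s); the robot touches nothing.
It fails at once if the lid is forced against the filter unit (more than 25 N in all between them) (contact force between lid and housing above 25 N).
It fails at once if a bystander on the desk is moved more than 30 mm (distance of any of cup, loupe, mouse, penpot, fan, glue from where it was at the start of the episode above 0.03 m).
It also fails if it takes over 61 s, if anything falls off the work surface, if the arm or the gripper's body presses on something with over 40 N, if the wrist force passes 120 N, or if a joint passes its speed limit or range.

## Working session

There is one attempt and no reset: what is moved stays moved. The work goes in short steps, each a Python script; the robot and the scene stay as the last script left them, time stands still between calls to the robot, and variables do not carry over. Pictures are saved under pics/ and viewed, and the job is handed in when it is done.

```bash
ls; mkdir -p pics; python3 - <<'E'
from cell import *
import cv2
s=state();print(s)
print(tcp_to_tips)
for n in("scene","top","wrist"):
    g=get_image(n);cv2.imwrite(f"pics/{n}0.png",g["pixels"]);print(n,g["K"],g.get("world_from_camera",g.get("T_tool_cam")),[k for k in g])
E
```

```text
pics
{'time': 0.0, 'joint_positions': array([ 1.07587016e+00,  2.45825146e-01,  1.55905766e+00,  8.75205066e-06,
        1.33866966e+00, -1.74083038e-01]), 'joint_vel': array([-0.00098672,  0.0005389 ,  0.00110942,  0.00100201,  0.00143675,
       -0.00015001]), 'joint_torque': array([-8.08230197e-04, -4.29498518e+01, -3.26134944e+01, -1.78245864e-04,
        5.28417702e-03,  1.58139255e-05]), 'tcp_pos': array([204.70888534, 616.35194747, 244.14974035]), 'orientation': array([-1.55794222,  0.2523732 , -0.25134604]), 'wrist_force': array([ 0.77173873, -0.35058713, -0.03393198]), 'moment': array([ 0.01362974, -0.03954716, -0.02937586]), 'opening': 85.27422056116605}
14.0
scene [[380.64475553   0.         259.5218569 ]
 [  0.         380.64475553 194.18611998]
 [  0.           0.           1.        ]] [[ 4.28558711e-01 -7.09301456e-01  5.59668542e-01  1.28707498e+03]
 [ 9.03488548e-01  3.31786027e-01 -2.71341990e-01 -3.35852501e+02]
 [ 6.77306659e-03  6.21940092e-01  7.83035534e-01  1.09300261e+03]
 [ 0.00000000e+00  0.00000000e+00  0.00000000e+00  1.00000000e+00]] ['pixels', 'K', 'wor
[... 185 characters left out ...]
66556604e-01  3.72838143e+02]
 [-9.99542324e-01 -2.68231404e-02  1.39879296e-02  6.72608632e+00]
 [ 9.31909716e-03  1.66882950e-01  9.85932673e-01  1.11451618e+03]
 [ 0.00000000e+00  0.00000000e+00  0.00000000e+00  1.00000000e+00]] ['pixels', 'K', 'world_from_camera']
wrist [[272.97559396   0.         253.6308711 ]
 [  0.         272.97559396 191.79302281]
 [  0.           0.           1.        ]] [[-9.98061032e-05 -9.56532400e-01 -2.91626057e-01 -7.52214858e+01]
 [ 5.00893169e-04  2.91625974e-01 -9.56532300e-01 -1.28332924e+02]
 [ 9.99999870e-01 -2.41541261e-04  4.50014493e-04 -1.89221539e-01]
 [ 0.00000000e+00  0.00000000e+00  0.00000000e+00  1.00000000e+00]] ['pixels', 'K', 'T_tool_cam']
```

View pics/scene0.png

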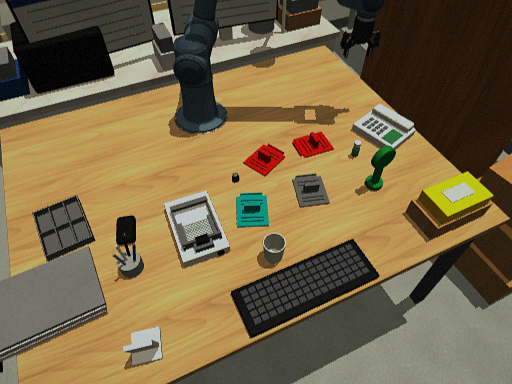

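View pics/top0.png

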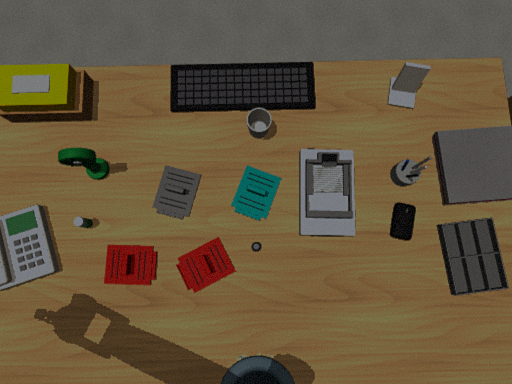

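View pics/wrist0.png

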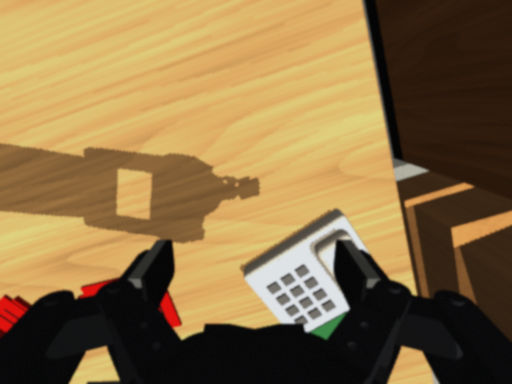

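Candidates for the lid in the top view are red (130,264), red (206,264), turquoise (257,193) and grey (177,192). The grey tray (472,256) and laptop (474,165) are the wrong shape. The description says grey, so I choose (177,192). The housing is the white unit at (327,192). I'll check both in close crops.

```bash
cat > h.py <<'E'
import numpy as np, cv2
from cell import *
def ray(g,uv,T=None):
    T=g["world_from_camera"] if T is None else T
    K=g["K"];d=np.array([(uv[0]-K[0,2])/K[0,0],-(uv[1]-K[1,2])/K[1,1],-1.0])
    return T[:3,3],T[:3,:3]@d
def on(g,uv,z,T=None):
    o,d=ray(g,uv,T);return o+d*(z-o[2])/d[2]
def proj(g,P,T=None):
    T=g["world_from_camera"] if T is None else T
    p=np.linalg.inv(T)@np.append(P,1);K=g["K"]
    return np.array([K[0,2]+K[0,0]*p[0]/-p[2],K[1,2]+K[1,1]*p[1]/p[2]])
E
python3 - <<'E'
from h import *
t=cv2.imread("pics/top0.png");s=cv2.imread("pics/scene0.png")
a=cv2.resize(t[155:230,140:220],None,fx=5,fy=5,interpolation=cv2.INTER_CUBIC)
b=cv2.resize(t[140:245,290:365],None,fx=5,fy=5,interpolation=cv2.INTER_CUBIC)
c=np.zeros((600,800,3),np.uint8);c[:375,:400]=a;c[:525,400:775]=b;cv2.imwrite("pics/crop1.png",c)
a=cv2.resize(s[165:215,280:340],None,fx=6,fy=6,interpolation=cv2.INTER_CUBIC)
b=cv2.resize(s[185:270,160:235],None,fx=5.5,fy=5.5,interpolation=cv2.INTER_CUBIC)
c=np.zeros((600,800,3),np.uint8);c[:300,:360]=a;c[:b.shape[0],370:370+b.shape[1]]=b;cv2.imwrite("pics/crop2.png",c)
E
```

```text
(no output)
```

View pics/crop1.png

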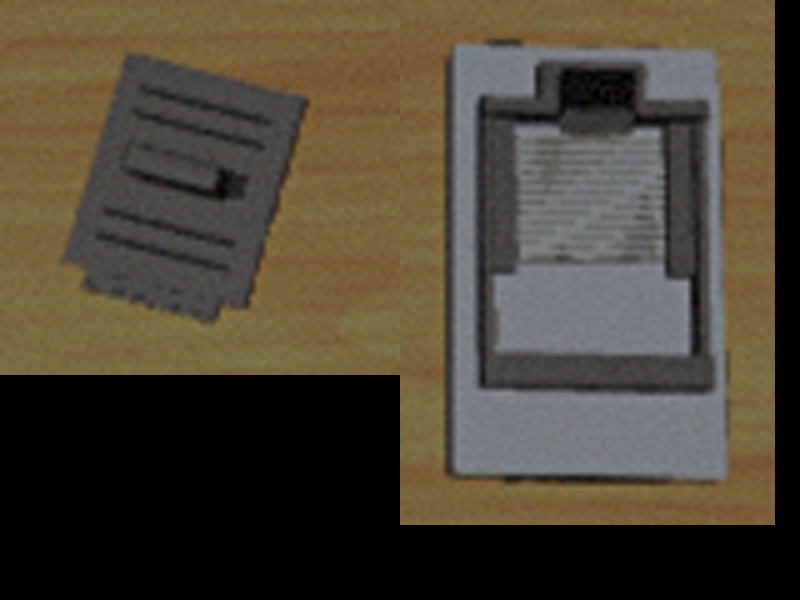

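View pics/crop2.png

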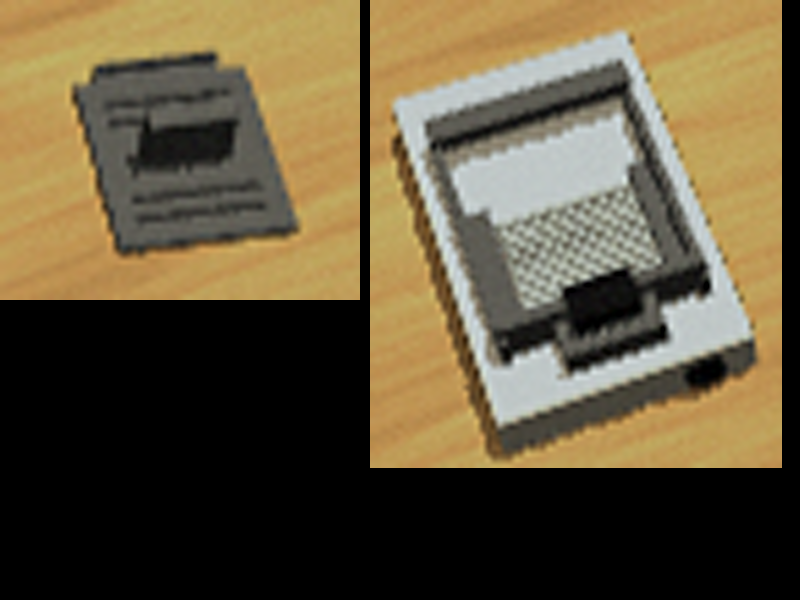

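Crop 1 shows the grey lid with its tongue at the robot end (crop 150,300), no other colour on it. The housing's ledge is at crop (600,370) and its catch at (598,90). Next I compute rough poses and take wrist close-ups.

```bash
cat >> h.py <<'E'
from scipy.spatial.transform import Rotation as R
def ori(yaw,tilt=0.,flip=False):
    """tool attitude for lid frame yaw, tilt (tongue down positive); tool y = -lid z, tool z = lid x"""
    L=R.from_euler('z',yaw)*R.from_euler('y',-tilt)
    M=np.array([[0,0,1],[-1,0,0],[0,-1,0.]])   # columns tool x,y,z in lid frame: x=-ly, y=-lz, z=lx
    if flip: M=M@np.diag([-1,1,-1])
    return (L*R.from_matrix(M)), L
def wristT(s,g):
    T=np.eye(4);T[:3,:3]=R.from_rotvec(s["orientation"]).as_matrix();T[:3,3]=s["tcp_pos"]
    return T@g["T_tool_cam"]
E
python3 - <<'E'
from h import *
g=get_image("top")
f=lambda x,y:(140+x/5,155+y/5); h=lambda x,y:(290+(x-400)/5,140+y/5)
P=[on(g,f(*p),6)[:2] for p in[(127,52),(307,98),(247,308),(65,263)]]
print("lid",np.round(P,1)); P=np.array(P);c=P.mean(0);d=(P[0]+P[1]-P[2]-P[3]);print(c,np.degrees(np.arctan2(d[1],d[0])))
P=np.array([on(g,h(*p),38)[:2] for p in[(452,45),(715,52),(726,477),(450,473)]])
c2=P.mean(0);d2=(P[0]+P[1]-P[2]-P[3]);print("hous",np.round(P,1),c2,np.degrees(np.arctan2(d2[1],d2[0])))
for c,d in((c,d),(c2,d2)):
    yaw=np.arctan2(d[1],d[0])
    for fl in(0,1):
        o,L=ori(yaw,0,fl); tx=o.as_matrix()[:,0]
        for zz in (200,40):
            q=inverse_kinematics([*(c+ (50*tx[:2] if zz==200 else 0)),zz],o.as_rotvec());print(fl,zz,None if q is None else np.round(q,2))
E
```

```text
lid [[648.1 252.4]
 [617.4 146.1]
 [493.8 181.5]
 [523.  287.2]]
[570.58328264 216.782871  ] -15.758467688172106
hous [[ 678.8 -146. ]
 [ 670.6 -299.1]
 [ 424.5 -287.6]
 [ 431.1 -132.8]] [ 551.23424671 -216.34428363] -2.868375237117301
0 200 [0.1  0.13 1.77 0.   1.24 0.37]
0 40 [0.18 0.42 1.76 0.   0.97 0.45]
1 200 [ 0.25  0.27  1.62 -0.    1.26 -2.62]
1 40 [ 0.18  0.42  1.76 -0.    0.97 -2.69]
0 200 [-0.64  0.2   1.7  -0.    1.24 -0.59]
0 40 [-0.57  0.38  1.81 -0.    0.95 -0.52]
1 200 [-0.49  0.12  1.78  0.    1.24  2.7 ]
1 40 [-0.57  0.38  1.81 -0.    0.95  2.63]
```

```bash
python3 - <<'E'
from h import *
import pickle
for n,c,yaw,z in(("hous",(551,-216),-2.87,230),("lid",(565,218),-15.8,190)):
    o,L=ori(np.radians(yaw)); tx=o.as_matrix()[:2,0]
    reach([*(np.array(c)+60*tx),z],o.as_rotvec())
    s=state();g=get_image("wrist");T=wristT(s,g)
    cv2.imwrite(f"pics/w_{n}.png",g["pixels"]);pickle.dump((g,T),open(n+".pkl","wb"));print(s["time"],s["tcp_pos"],s["wrist_force"])
E
```

```text
3.5417 [ 548.26704449 -275.33908769  230.00216627] [-0.61034252  0.01640235  0.34267845]
5.2 [549.11183748 159.52408418 190.20375157] [-0.36465564 -0.62363426 -0.79546522]
```

View pics/w_hous.png

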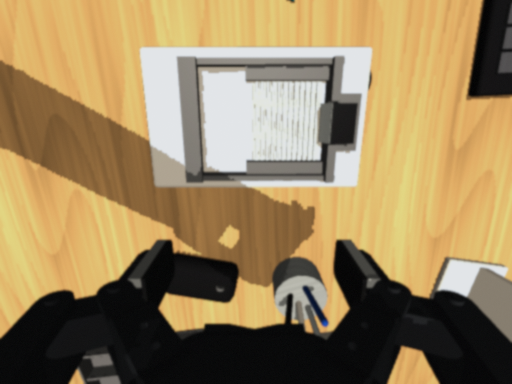

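View pics/w_lid.png

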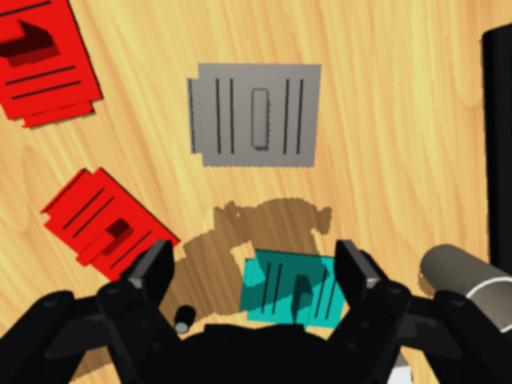

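The wrist views are clear. The housing's top corners are at about (140,47), (372,47), (358,187) and (155,187), with the ledge at x≈190 and the catch at (343,123). The lid plate spans (198,64) to (322,166) with its tongue at (192,115) and rib at (261,118). Next I fit these with masks.

```bash
python3 - <<'E'
from h import *
import pickle
def seg(mask,pts):  # edge line fit per side from contour, returns intersections
    cn=max(cv2.findContours(mask,cv2.RETR_EXTERNAL,cv2.CHAIN_APPROX_NONE)[0],key=cv2.contourArea)[:,0,:].astype(float)
    lines=[];n=len(pts)
    for i in range(n):
        a,b=np.array(pts[i],float),np.array(pts[(i+1)%n],float);d=(b-a);l=np.hypot(*d);d/=l;nn=np.array([-d[1],d[0]])
        t=(cn-a)@d;e=(cn-a)@nn;k=(abs(e)<4)&(t>.12*l)&(t<.88*l)
        vx,vy,x,y=cv2.fitLine(cn[k].astype(np.float32),cv2.DIST_HUBER,0,.01,.01).ravel();lines.append((k.sum(),np.cross([x,y,1],[x+vx,y+vy,1])))
    out=[]
    for i in range(n):
        p=np.cross(lines[i-1][1],lines[i][1]);out.append(p[:2]/p[2])
    print([l[0] for l in lines]);return np.array(out)
def rep(n,P):
    P=P[:,:2];c=P.mean(0);e=[np.linalg.norm(P[i]-P[i-1]) for i in range(4)]
    a=P[1]-P[0];b=P[2]-P[3];print(n,"c",c.round(1),"sides",np.round(e,1),"yaw",np.degrees(np.arctan2(a[1],a[0])).round(2),np.degrees(np.arctan2(b[1],b[0])).round(2));return c
g,T=pickle.load(open("lid.pkl","rb"));hsv=cv2.cvtColor(g["pixels"],cv2.COLOR_BGR2HSV)
m=((hsv[...,1]<60)&(hsv[...,2]>60)).astype(np.uint8)*255;m[200:]=0;m=cv2.morphologyEx(m,cv2.MORPH_CLOSE,np.ones((7,7)));cv2.imwrite("pics/m_lid.png",m)
C=seg(m,[(198,64),(322,64),(315,166),(203,166)]);print(C.round(1))
rep("lid",np.array([on(g,p,6,T) for p in C]))
# rib top: inner outline
cr=g["pixels"][75:165,235:285];
cv2.imwrite("pics/rib.png",cv2.resize(cr,None,fx=6,fy=6,interpolation=cv2.INTER_CUBIC))
for p in((253,89),(269,89),(268,149),(253,149)):print("rib?",on(g,p,46,T).round(1))
g,T=pickle.load(open("hous.pkl","rb"));hsv=cv2.cvtColor(g["pixels"],cv2.COLOR_BGR2HSV)
m=((hsv[...,1]<60)&(hsv[...,2]>60)).astype(np.uint8)*255;m[200:]=0;m=cv2.morphologyEx(m,cv2.MORPH_CLOSE,np.ones((9,9)));cv2.imwrite("pics/m_h.png",m)
C=seg(m,[(140,47),(372,47),(358,187),(155,187)]);print(C.round(1))
rep("hous",np.array([on(g,p,38,T) for p in C]))
im=cv2.resize(g["pixels"][40:195,135:378],None,fx=3.2,fy=3.2,interpolation=cv2.INTER_CUBIC);cv2.imwrite("pics/hz.png",im)
E
```

```text
[np.int64(95), np.int64(77), np.int64(85), np.int64(9)]
[[196.3  63.4]
 [320.1  65.2]
 [312.1 165. ]
 [201.1 165. ]]
lid c [570.1 221. ] sides [107.9 129.7 106.3 129. ] yaw -16.58 -15.85
rib? [572.8 248.   46. ]
rib? [587.2 243.9  46. ]
rib? [571.8 190.   46. ]
rib? [557.4 194.1  46. ]
[np.int64(177), np.int64(107), np.int64(154), np.int64(107)]
[[139.1  47. ]
 [372.4  47. ]
 [355.7 186. ]
 [154.9 186. ]]
hous c [ 552.4 -215.3] sides [152.5 246.4 152.5 244.8] yaw -2.81 -2.81
```

View pics/hz.png

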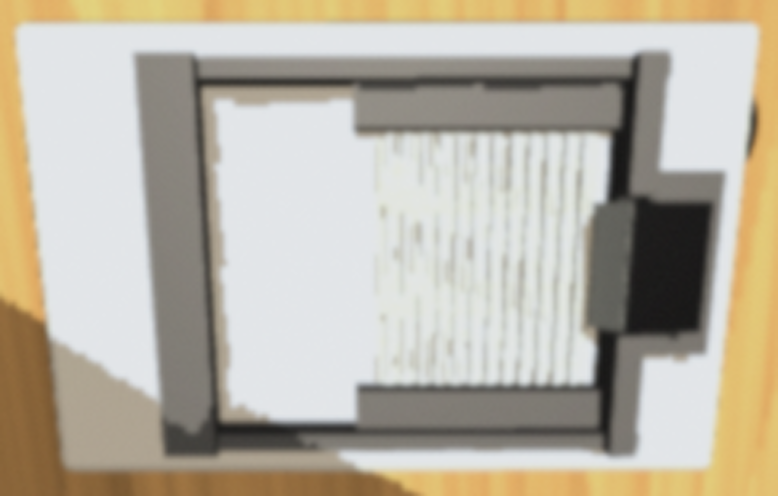

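View pics/rib.png

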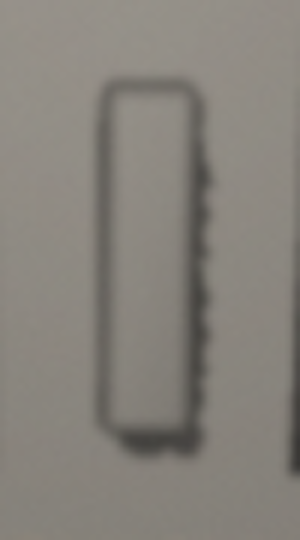

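```bash
python3 - <<'E'
from h import *
import pickle
g,T=pickle.load(open("hous.pkl","rb"))
c=np.array([552.4,-215.3]);y=np.radians(-2.81);Rh=np.array([[np.cos(y),-np.sin(y)],[np.sin(y),np.cos(y)]])
def H(px,z): 
    u=(135+(px[0]+.5)/3.2-.5,40+(px[1]+.5)/3.2-.5);return (Rh.T@(on(g,u,z,T)[:2]-c)).round(1)
for n,p,z in(("rail-20",(355,110),50),("rail-20",(357,405),50),("rail inner y43",(480,130),50),("rail inner y-43",(480,385),50),("post in 67.5",(637,70),68),("post out 76.5",(668,70),68),("post out",(634,430),68),("post in",(609,430),68),("catch ramp top 66.5",(633,260),75.5),("catch end 91",(706,260),75.5),("catch y20",(670,200),75.5),("catch y-20",(670,333),75.5),("tip 59",(587,260),58),("ledge edge top68?",(194,60),68),("ledge -86",(136,60),68),("ledge -86",(165,430),68),("wall y",(400,58),59),("wall -y",(400,452),59)):
    print(n,H(p,z))
print(Rh@[1,0]);cam=Rh.T@(T[:2,3]-c);print("cam",cam,T[2,3])
E
```

```text
rail-20 [-10.5  48.6]
rail-20 [-10.6 -49.2]
rail inner y43 [30.5 42.5]
rail inner y-43 [ 33.3 -42. ]
post in 67.5 [75.6 57.8]
post out 76.5 [85.  57.8]
post out [ 84.2 -54.2]
post in [ 75.7 -54.2]
catch ramp top 66.5 [77.   2.3]
catch end 91 [99.9  2.3]
catch y20 [86.9 20.2]
catch y-20 [ 90.8 -20.4]
tip 59 [66.6  1.5]
ledge edge top68? [-58.6  60.5]
ledge -86 [-76.1  60.5]
ledge -86 [-75.6 -54.2]
wall y [ 3.9 62.5]
wall -y [  4.7 -64.3]
[ 0.9987976  -0.04902409]
cam [-2.02598475 14.25216501] 358.3434952466625
```

The tray offset reads about +9 mm: rails −10.5 vs −20, posts +8 to 8.5 and catch +8 to 10. Now I grasp the rib.

```bash
cat >> h.py <<'E'
LX,LY,LYAW=571.0,220.7,np.radians(-16.1)
HX,HY,HYAW=552.4,-215.3,np.radians(-2.81); OFF=9.0; GZ=26.
RH=R.from_euler('z',HYAW)
def lidpose(x,y,z,tilt,off=(0,0,GZ)):
    """TCP pose for lid origin at housing-frame x,y,z (mm), tilt rad"""
    o,L=ori(HYAW,tilt)
    p=np.array([HX,HY,0])+RH.apply([x,y,z])+L.apply(off)
    return p,o.as_rotvec()
def tippose(tx,tz,tilt,y=0,off=(0,0,GZ)):
    """TCP pose for bottom corner of tongue tip (lid -77,0,0) at housing tx,tz"""
    return lidpose(tx+77*np.cos(tilt),y,tz+77*np.sin(tilt),tilt,off)
E
python3 - <<'E'
from h import *
o,_=ori(LYAW)
reach([LX,LY,90],o.as_rotvec())
print(movel([LX,LY,GZ],velocity=100,contact_N=8),state()["tcp_pos"],state()["wrist_force"])
move_gripper(0);s=state();print(s["opening"],s["tcp_pos"],s["wrist_force"],s["time"])
p=s["tcp_pos"].copy();p[2]+=60;movel(p,velocity=100);wait(.2)
s=state();print(s["opening"],s["tcp_pos"],s["wrist_force"],s["moment"],s["time"])
g=get_image("wrist");cv2.imwrite("pics/held.png",g["pixels"])
g2=get_image("scene");cv2.imwrite("pics/held_s.png",cv2.resize(g2["pixels"][120:240,240:400],None,fx=4,fy=4))
import pickle;pickle.dump((g,wristT(s,g)),open("held.pkl","wb"))
E
```

```text
False [571.51324905 220.77797062  26.49198457] [0.1229946  0.18264557 0.61082945]
15.345391665872926 [571.35839888 220.78103382  26.38793179] [-0.05573978 -0.87364428  1.98857189] 7.2333
15.293443827625799 [570.71567927 220.63299927  85.37865715] [ 0.17664354  0.98566564 -3.33150133] [ 0.04146502 -0.00088805 -0.01840638] 8.1833
```

View pics/held.png

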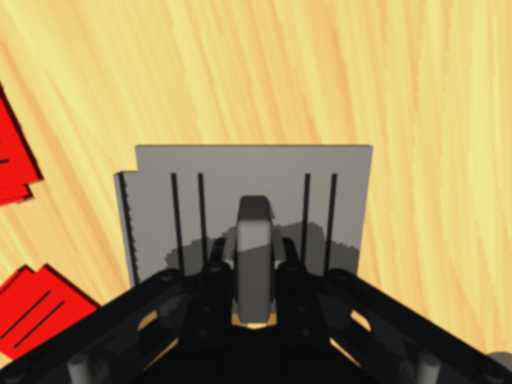

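View pics/held_s.png

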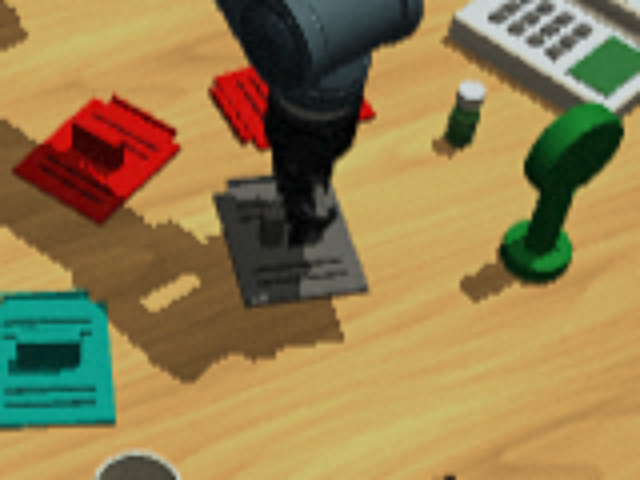

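The lid is held in the middle of its rib, square in the jaws. Its far-y edge is at v≈145.5, with corners at (136,145) and (373,145). Next I check its offset in the tool frame, carry it over and look.

```bash
python3 - <<'E'
from h import *
import pickle
g,_=pickle.load(open("held.pkl","rb"));T=g["T_tool_cam"];K=g["K"]
for u in((136,145.5),(373,145.5),(127,171)):
    d=T[:3,:3]@np.array([(u[0]-K[0,2])/K[0,0],-(u[1]-K[1,2])/K[1,1],-1.]);o=T[:3,3]
    for yy in((20,) if u[0]!=127 else (16,)): print(u,(o+d*(yy-o[1])/d[1]).round(1)) # tool y=20 -> lid z 6
th=np.radians(18)
for x,z in((-45+OFF,120),(-63+OFF+4,42),(-72,42),(-84,42)):
    p,o=tippose(x,z,th);print(x,z,p.round(1),inverse_kinematics(p,o))
# lift straight, then reach over
s=state();p=s["tcp_pos"].copy();p[2]=200;movel(p,velocity=200)
p,o=tippose(-63+OFF+6,110,th);reach(p,o);wait(.3)
s=state();print(s["time"],s["tcp_pos"]-p,s["wrist_force"])
g=get_image("wrist");cv2.imwrite("pics/over.png",g["pixels"]);pickle.dump((g,wristT(s,g)),open("over.pkl","wb"))
E
```

```text
(136, 145.5) [-55.1  20.  -64.4]
(373, 145.5) [-55.1  20.   63.6]
(127, 171) [-41.9  16.  -69.3]
-36.0 120 [ 581.6 -216.7  168.5] [-0.60363512  0.11246975  1.88097198  0.21103287  0.88965051 -0.66646618]
-50.0 42 [ 567.6 -216.    90.5] [-0.61764952  0.2030043   1.94466558  0.24872542  0.74222427 -0.73111981]
-72 42 [ 545.6 -215.    90.5] [-0.64108303  0.15881404  1.996454    0.25868385  0.73978704 -0.76204107]
-84 42 [ 533.6 -214.4   90.5] [-0.65465127  0.13432471  2.02437729  0.26411917  0.73939088 -0.7795587 ]
10.9167 [0.25815857 0.49644848 0.09468943] [ 0.5634521  -0.02460049 -1.76372094]
```

View pics/over.png

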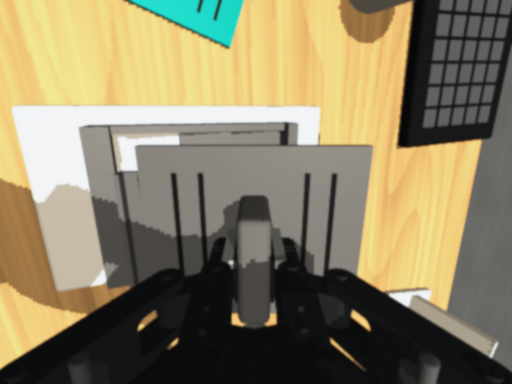

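The lid is centred to within 0.5 mm in y and clear above the bay. Now I descend, then slide to −x and feel for the stop wall.

```bash
python3 - <<'E'
from h import *
th=np.radians(18);off=(0,0,26.4)
def st(n):
    s=state();L=(R.from_rotvec(s["orientation"])*ori(0)[0].inv())
    print(n,round(s["time"],2),s["tcp_pos"].round(1),"F",RH.inv().apply(s["wrist_force"]).round(1))
def tip():
    s=state();M=R.from_rotvec(s["orientation"]).as_matrix();lx,lz=M[:,2],-M[:,1]
    p=s["tcp_pos"]-26.4*lz-77*lx; return RH.inv().apply(p-[HX,HY,0]).round(2)
p,o=tippose(-48,60,th,off=off);movel(p,velocity=80,attitude=o);st("a")
p,o=tippose(-48,43,th,off=off);c=movel(p,velocity=30,attitude=o,contact_N=5);wait(.2);st(c);print(tip())
if not c:
    p,o=tippose(-66,43,th,off=off);c=movel(p,velocity=25,attitude=o,contact_N=5);wait(.1);st(("in",c));print(tip())
    if not c:
        p,o=tippose(-84,43,th,off=off);c=movel(p,velocity=10,attitude=o,contact_N=3);st(("wall",c));print(tip())
        wait(.2);st("hold");print(tip())
g=get_image("wrist");cv2.imwrite("pics/in.png",g["pixels"])
g2=get_image("scene");cv2.imwrite("pics/in_s.png",cv2.resize(g2["pixels"][150:290,140:280],None,fx=4,fy=4))
E
```

```text
a 11.73 [ 569.7 -216.3  109.1] F [ 0.4  0.3 -1.4]
False 12.65 [ 569.6 -216.2   92.2] F [-0.5 -1.2 -1.8]
[-47.81  -0.1   43.25]
('in', False) 13.62 [ 551.6 -215.3   92. ] F [ 0.5  0.5 -2.5]
[-6.585e+01 -3.000e-02  4.307e+01]
('wall', True) 14.17 [ 550.1 -215.2   91.9] F [ 3.   0.3 -0.3]
[-6.725e+01  4.000e-02  4.289e+01]
hold 14.37 [ 550.1 -215.1   91.8] F [ 4.6 -1.   1.6]
[-67.27   0.08  42.75]
```

View pics/in_s.png

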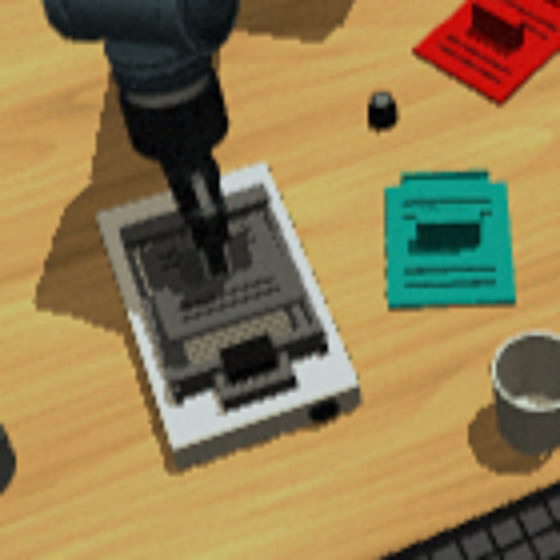

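Contact came at 3 N with the tip at x −67.3. The lip top is then at −70.4, so the wall is at −80+9.6, which agrees with the camera's offset of about 9. Next I back off about 1.3 mm and swing down in small guarded steps.

```bash
cat >> h.py <<'E'
off=(0,0,26.4)
def tip():
    s=state();M=R.from_rotvec(s["orientation"]).as_matrix();lx,lz=M[:,2],-M[:,1]
    p=s["tcp_pos"]-26.4*lz-77*lx; return RH.inv().apply(p-[HX,HY,0]).round(2),np.degrees(np.arcsin(lx[2])).round(2)
def F(): return RH.inv().apply(state()["wrist_force"]).round(1)
E
python3 - <<'E'
from h import *
p,o=tippose(-66,43,np.radians(18),off=off);movel(p,velocity=10,attitude=o);wait(.2);print(tip(),F())
F0=F()
for d in(15,12,9,7,5,3.5,2.5):
    f=d/18;p,o=tippose(-67.7+1.7*f,50-7*f,np.radians(d),off=off)
    c=movel(p,velocity=25,attitude=o,contact_N=6);f=F();print(d,c,tip(),f,round(state()["time"],2))
    if c or np.linalg.norm(f-F0)>9:break
g2=get_image("scene");cv2.imwrite("pics/sw_s.png",cv2.resize(g2["pixels"][180:280,150:250],None,fx=5,fy=5))
E
```

```text
(array([-66.53,   0.33,  42.56]), np.float64(17.94)) [-0.2  0.4 -1.2]
15 False (array([-65.94,   0.  ,  44.17]), np.float64(15.04)) [-0.3  0.  -1.7] 15.37
12 False (array([-66.43,   0.1 ,  45.2 ]), np.float64(12.06)) [-0.6 -0.1 -2.4] 15.64
9 False (array([-6.689e+01,  4.000e-02,  4.631e+01]), np.float64(9.06)) [-0.6 -1.3 -1. ] 15.92
7 False (array([-6.712e+01,  2.000e-02,  4.712e+01]), np.float64(7.05)) [-0.6 -0.2 -1.6] 16.17
5 False (array([-67.21,  -0.07,  47.92]), np.float64(5.05)) [-0.2 -0.4 -0.5] 16.42
3.5 False (array([-6.748e+01,  5.000e-02,  4.839e+01]), np.float64(3.53)) [-1.1 -0.6 -2.4] 16.67
2.5 False (array([-67.58,   0.1 ,  48.81]), np.float64(2.48)) [-1.8 -0.9 -2.3] 16.92
```

View pics/sw_s.png

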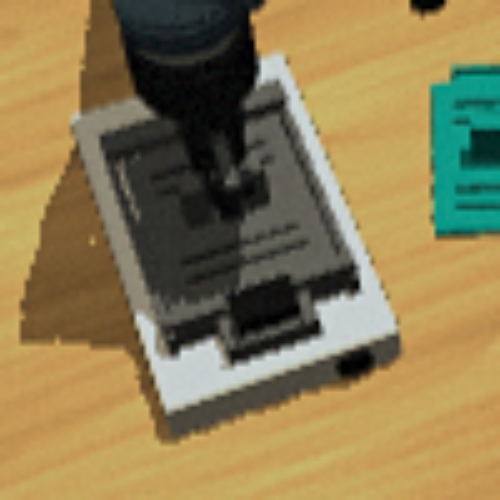

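The lid sits inside the walls with its far edge on the catch ramp, and the forces are small. I continue to level and press gently.

```bash
python3 - <<'E'
from h import *
wait(.2);print(tip(),F())
for d,dz in((1.5,0),(.7,0),(0,0),(0,-1.0),(0,-2)):
    f=max(d,0)/18;p,o=tippose(-67.7+1.7*f,50-7*f+dz,np.radians(d),off=off)
    c=movel(p,velocity=10,attitude=o,contact_N=7);print(d,dz,c,tip(),F(),round(state()["time"],2))
    if c:break
wait(.2);print(tip(),F(),state()["moment"])
g2=get_image("scene");cv2.imwrite("pics/fl_s.png",cv2.resize(g2["pixels"][180:280,150:250],None,fx=5,fy=5))
g=get_image("wrist");cv2.imwrite("pics/fl_w.png",g["pixels"])
E
```

```text
(array([-67.67,   0.1 ,  48.88]), np.float64(2.48)) [-2.2  0.1 -3.3]
1.5 0 False (array([-6.733e+01, -3.000e-02,  4.941e+01]), np.float64(1.5)) [-1.4  0.1 -2.6] 17.42
0.7 0 False (array([-67.19,  -0.08,  49.71]), np.float64(0.74)) [-0.   0.1 -2.9] 17.67
0 0 False (array([-67.33,  -0.08,  50.11]), np.float64(0.03)) [-0.7 -0.8 -1.8] 17.92
0 -1.0 False (array([-67.34,  -0.12,  49.89]), np.float64(0.03)) [-3.4  2.1  5.7] 18.17
0 -2 False (array([-67.33,  -0.12,  49.93]), np.float64(0.01)) [-5.8  2.8 12.2] 18.42
(array([-67.34,  -0.1 ,  49.89]), np.float64(0.0)) [-4.9  2.6 12.3] [ 0.54312591  0.96516779 -0.03887535]
```

View pics/fl_w.png

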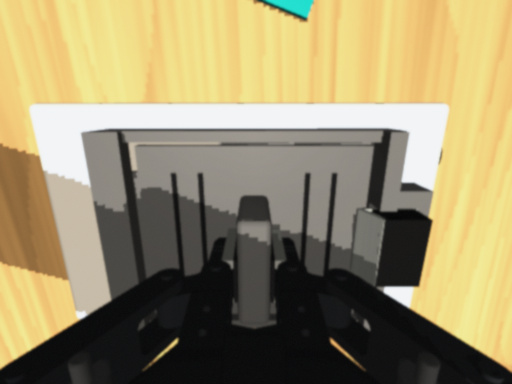

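The lid stopped on the rails at z≈49.9 (about 14 N press, level), and the catch tip overlaps the lid edge at (355–375,240). I relax the press, release and look.

```bash
python3 - <<'E'
from h import *
import pickle
p,o=tippose(-67.35,49.9,0,off=off);movel(p,velocity=10,attitude=o);wait(.2);print(tip(),F())
move_gripper(45);print(F(),state()["opening"])
s=state();p=s["tcp_pos"].copy();p[2]+=70;movel(p,velocity=120)
p=np.array([HX,HY,0])+RH.apply([0,-60,230]);reach(p,ori(HYAW)[0].as_rotvec());wait(.2)
s=state();print(s["time"],F())
g=get_image("wrist");T=wristT(s,g);pickle.dump((g,T),open("end.pkl","wb"))
cv2.imwrite("pics/end_w.png",cv2.resize(g["pixels"][40:195,135:378],None,fx=3.2,fy=3.2,interpolation=cv2.INTER_CUBIC))
g2=get_image("scene");cv2.imwrite("pics/end_s.png",cv2.resize(g2["pixels"][180:280,150:250],None,fx=6,fy=6,interpolation=cv2.INTER_CUBIC))
cv2.imwrite("pics/end_top.png",get_image("top")["pixels"])
E
```

```text
(array([-67.14,  -0.09,  49.92]), np.float64(0.03)) [0.7 0.2 1.5]
[0.4 0.5 0.1] 44.934931758774766
21.075 [ 0.7  1.2 -0.4]
```

View pics/end_w.png

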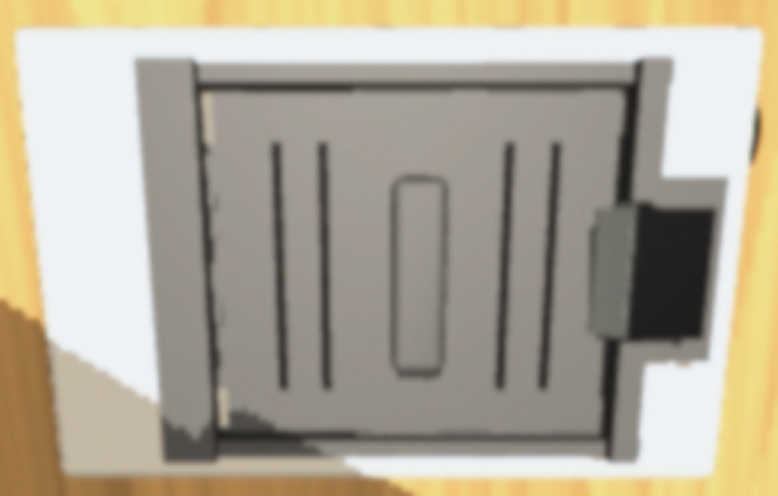

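View pics/end_s.png

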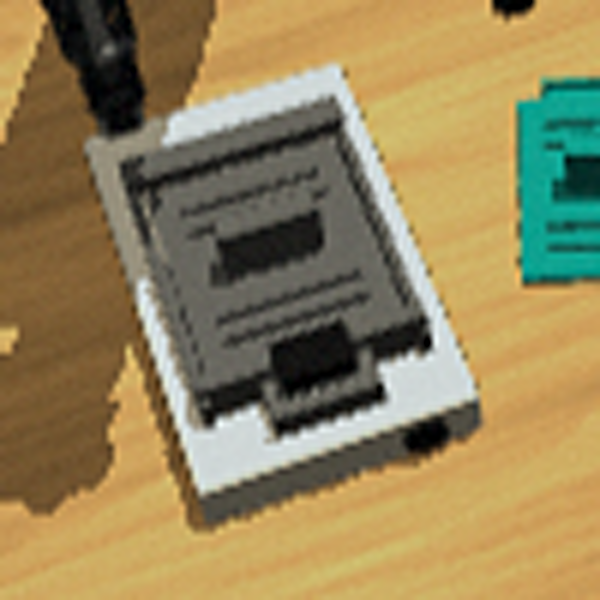

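View pics/end_top.png

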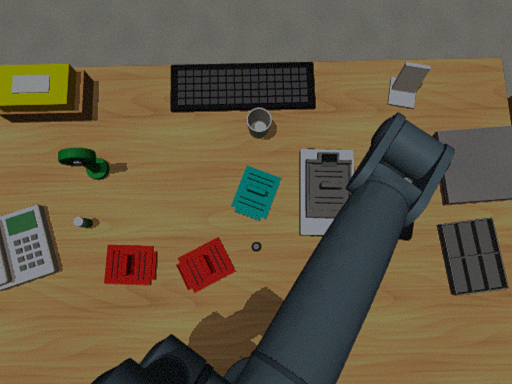

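The final views show the lid flat in the bay. The catch tip (crop 590) is over the lid's far edge (crop 625), the same position relative to the tray as at the start. In the top view, the cup (260,122), loupe (257,246), fan (97,168) and glue (83,222) are in their starting places.

```bash
python3 -c "
from cell import *
print(hand_in(),state()['time'])"
```

```text
the job is handed in; nothing more can be done
the job is handed in; nothing more can be done
```

The lid is back on the filter and I handed the job in at about 21 s of robot time; hand-in gives no verdict.

- **Insertion:** I gripped the grey lid by its rib, tilted it 18°, and lowered the tongue in front of the ledge. I then slid it in until it touched the stop wall at a 3 N threshold. That put the tray offset at +9.6 mm; the camera had read about +9.
- **Closing:** I backed off about 1.3 mm and swung the lid level in guarded steps. I then pressed it onto the rails with about 14 N and let go.
- **Seating checks:** Before I let go, the arm's readings put the lid level to 0.03°, its underside at z = 49.9 mm and about 0.1 mm off the middle line. After release, the pictures show the catch tip over the lid's far edge in its sprung-out position and the arm clear of everything.
- **Other things on the desk:** In the top view the cup, loupe, fan and glue are where they started. The raised arm hid the penpot and most of the mouse in that last view, so I couldn't confirm those two. The arm felt no unexpected contact anywhere.

No check failed. I judged the catch position by eye, without measuring it.

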